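# Swing the bench loupe over the ring and light it

## Task

Get the finger ring ready for inspection: push the arm of the bench loupe round with a fingertip until the ring cone (the pointed stand wearing a ring), seen from above, lies inside the rim of the lens, as well centred as you can; then press the lamp switch on top of the loupe's post all the way down and let it come up again. Push and press gently, grip and lift nothing, leave the loupe's foot, the ring cone and everything else on the bench where they stand, and finish clear of everything with the lens still over the ring.

Things in the scene. Friction and masses are not known exactly. Their poses are not given: they have to be found in the camera images.
- loupe_base: Bench loupe: heavy round dark steel foot (136 mm across, 18 mm high, about 2.4 kg, standing loose on the bench, not fixed) with an upright steel post (26 mm thick) in its middle. Origin: centre of the foot's underside, straight below the post's axis; z up, -x is the direction of the arm at joint value 0.
- pivot (a point): Point on the vertical axis of the loupe's post, 115 mm above the bench, at the arm's mid-height: the arm swings level about it.
- swing (a joint): Swing of the loupe's arm in rad: 0 = arm along the foot's -x, positive = anticlockwise seen from above, stops at -1.5 and +1.5. It has light friction (about 0.6 N at 100 mm from the axis) and stays where it is left.
- bar (a point): Point on the centre line of the loupe's arm, 100 mm from the pivot axis, turning with it. The arm is a level square aluminium bar, 12 mm wide, from 109 to 121 mm above the bench, bare and straight from 21 to 149 mm from the axis, then comes the lens. Beside it a fingertip may go down to 85 mm above the bench; what stands below is at most 70 mm high.
- lens (a point): Centre of the round lens at the end of the arm, 200 mm from the pivot axis, 115 mm above the bench; clear glass in a black rim 10 mm high, 90 mm inside and 102 mm outside diameter. It turns with the arm.
- lamp_switch (a joint): Travel of the lamp switch in m: 0 = up, 0.006 = fully down; springs back by itself; fully down takes about 4 N; it counts as pressed from 0.004 on.
- lamp_switch_top (a point): Centre of the top face of the lamp switch, a round grey push button 30 mm across on top of the post, in a black housing, about 147 mm above the bench; it is pressed straight down and is the highest point of the loupe.
- ring_cone: Ring cone: the only pointed stand, a white plastic cone 70 mm high on a 46 mm wide round foot, wearing a steel finger ring (25 mm across) at 27 mm height; stands loose. Origin: centre of its underside, z up. It stands somewhere on the lens's arc, 193 to 207 mm from the pivot axis, left or right of where the lens starts.
- pendant_block: Bystander under the arc: small square white block (44 mm, 40 mm high with a flat steel disc on it). Origin: centre of its underside.
- doming_stake: Bystander under the arc: round white foot (46 mm) with a thin steel stem and a ball, 60 mm high. Origin: centre of its underside.
- ring_clamp: Bystander under the arc: round white post (44 mm) with two steel jaws, 54 mm high. Origin: centre of its underside.
- bur_block: Bystander under the arm: wooden block 45 x 30 mm with three small burs, 37 mm high. Origin: centre of its underside.
- dapping_block: Bystander: 35 mm steel block near the middle of the arc, on the robot's side. Origin: centre of its underside.
- tool_rest: Bystander: black handpiece rest, 90 x 70 mm, 56 mm high, on the right. Origin: centre of its underside.
- parts_tray: Bystander: white tray 90 x 120 mm, 25 mm high, on the left. Origin: centre of its underside.
- graver: Bystander: graver with a handle, 150 mm long, lying on the right.
- flux_jar: Bystander: small glass jar, 50 mm across, 60 mm high, far right. Origin: centre of its underside.

How it is judged:
By the outcome, as a careful person would: the job done as asked, in the order asked, and still so for the second after the job is handed in, with the robot touching nothing.
It also fails if it takes over 51 s, if anything falls off the work surface, if the arm or the gripper's body presses on something with over 40 N, if the wrist force passes 120 N, or if a joint passes its speed limit or range.

## Robot

A 6-joint arm with a two-finger parallel gripper is mounted at the origin on the work surface. World frame = base frame: x ahead of the robot, y to its left, z up, the work surface at z = 0. Lengths are in m, angles in rad, forces in N, time in s.
With the tool pointing down it reaches from about 0.35 to 0.775 m from the base axis. Payload 7.3 kg.
Tool frame: the origin (TCP) lies at the very end of the fingers, on their centre line; the grasp point (between the pads) lies 19 mm behind it (ctrl.grip_depth is the distance from the TCP to the grasp point, in m); z points along the fingers, y is the line along which they close (so a half turn about z gives the same grasp; the last joint's range is limited). The gripper opens to 92 mm and grips with 3 to 60 N. Pads are 19 mm wide; open, the fingers measure 130 mm over their backs; the gripper's body (75 mm by 190 mm) begins 47 mm behind the grasp point.
Start: joints at [0.975, 0.342, 1.524, -0, 1.275, -0.146], TCP at [0.228, 0.473, 0.195] pointing down, gripper open.
Joint ranges: [-2.53, 2.53], [-0.77, 2.02], [0.04, 2.7], [-1, 4.14], [0.28, 2.66], [-3.11, 3.11]. Speed limits (rad/s): [2.57, 2.57, 3.14, 3.14, 3.14, 3.14].

## Interface

Orientations are given as a unit quaternion [w, x, y, z].
In Python, from cell import ctrl, capture gives the robot as it stands.
- The arm moves only by the tool carry_out, never from a script. Its arguments are lists of equal length, an entry for each row: "gripper": the finger opening in m, from 0 to 0.0918; "linear": the shift along the tool's x, y, z in m, a list of three; "roll": the turn about the tool's z in degrees. A call has 1 to 8 rows; each row is the pose to reach, as a shift and turn from the pose commanded when the call began, along the tool's axes at that moment; what a row does not reach only later rows make up. A row lasts 1/8 s, in which the tool goes at most 62.5 mm and 10.7 degrees, less where a joint would pass 70% of its speed; a pose out of reach is approached as far as the arm can. A call with a gripper value outside its range is refused whole. The fingers move at their own pace and stop on an object; "grip_force" is the grip in N (left out, the last holds). Time passes only in rows, so rows that repeat a pose let the fingers close. It gives the time, the measured TCP pose, the force, the opening and the grip force at its end, in the units of the state.
- ctrl.get_state(): the state, without advancing time (a new reading comes with each control period).
- capture(name): name is "scene" or "top" or "wrist"; returns a dict with "pixels" (384x512x3 uint8, red, green, blue), "range_z" (384x512 float32, m along the optical axis (not along the pixel's ray), 0 where there is no reading), "mtx" (3x3 intrinsics, pixels), "dist_coeffs" ([k1, k2, p1, p2, k3] as OpenCV has them; the pictures are not rectified), "pose" (4x4, takes a point from camera to world coordinates). Camera axes: x right, y down, z forward; pixel columns grow to the right and rows downward; lengths in m; the calibration is good to about 2 mm. A picture is of the moment at which its call begins.
- ctrl.close_job(): hands the job in; it is judged then, once.
The state is a dict: "t": time; "joint_positions": joint angles; "joint_vel": joint speeds; "tau": joint torques, N m; "eef_pos": TCP position; "tool_rot": TCP orientation; "contact_force": force on the tool from outside, world axes, zero at the start; "torque": the same for the moment, N m; "width": finger opening in m; "grip_force": force on a finger pad.
Only numpy, scipy, OpenCV 4.12 (cv2) and the standard library are available. Lean on these libraries where they do the work, as an engineer would, in place of code of your own. Each camera call takes 0.05 s, during which the arm holds its last target. There are 200 camera calls.

## Working session

There is one attempt and no reset: what is moved stays moved. The work goes in short steps, Python scripts to look and compute and a tool call to move; the robot and the scene stay as the last step left them, time stands still between calls to the robot, and variables do not carry over. Pictures are saved under pics/ and viewed, at most 10 in all, crops included, and the job is handed in when it is done.

Besides the shell and the picture viewer there is one more tool, called after "Request:" by a JSON object that holds its "api" and its "payload". carry_out: Moves the arm, as the interface text tells. Its arguments: {"type":"object","properties":{"gripper":{"type":"array","items":{"type":"number"}},"linear":{"type":"array","items":{"type":"array","items":{"type":"number"}}},"roll":{"type":"array","items":{"type":"number"}},"grip_force":{"type":"number"}},"required":["gripper","linear","roll"]}

```bash
mkdir -p pics; cat > h.py <<'E'
import numpy as np, cv2
from cell import ctrl, capture
def ray(c,uv):
    p=cv2.undistortPoints(np.array([[uv]],float),c['mtx'],np.array(c['dist_coeffs']))[0,0]
    T=np.array(c['pose']); return T[:3,3],T[:3,:3]@np.array([p[0],p[1],1.])
def onz(c,uv,z):
    o,d=ray(c,uv); return o+d*(z-o[2])/d[2]
def cloud(c):
    h,w=c['range_z'].shape
    g=np.stack(np.meshgrid(np.arange(w),np.arange(h)),-1).reshape(-1,1,2).astype(float)
    p=cv2.undistortPoints(g,c['mtx'],np.array(c['dist_coeffs']))[:,0]
    z=c['range_z'].reshape(-1,1); P=np.hstack([p*z,z])
    T=np.array(c['pose']); W=P@T[:3,:3].T+T[:3,3]; W[z[:,0]==0]=np.nan
    return W.reshape(h,w,3)
def save(c,n,s=1.5):
    cv2.imwrite('pics/'+n,cv2.resize(c['pixels'][:,:,::-1],None,fx=s,fy=s))
E
python3 - <<'E'
from h import *
import pickle
s=ctrl.get_state(); print({k:np.round(v,3).tolist() for k,v in s.items()})
for n in('top','scene'):
    c=capture(n); save(c,n+'.png'); pickle.dump(c,open(n+'.pkl','wb')); print(n,np.round(c['pose'],3).tolist(),np.round(c['mtx'],0).tolist())
E
```

```text
{'t': 0.0, 'joint_positions': [0.975, 0.343, 1.525, -0.0, 1.275, -0.146], 'joint_vel': [-0.0, 0.001, -0.0, -0.001, 0.0, 0.001], 'tau': [-0.002, -43.123, -24.423, 0.072, 0.056, -0.0], 'eef_pos': [0.228, 0.472, 0.194], 'tool_rot': [-0.0, 0.223, 0.975, -0.001], 'contact_force': [-0.07, -0.192, 1.074], 'torque': [-0.02, 0.023, 0.042], 'grip_force': 0.0, 'width': 0.092}
top [[0.005, -0.989, 0.15, 0.3], [-1.0, -0.005, -0.004, 0.006], [0.005, -0.15, -0.989, 1.418], [0.0, 0.0, 0.0, 1.0]] [[441.0, 0.0, 259.0], [0.0, 441.0, 187.0], [0.0, 0.0, 1.0]]
scene [[0.148, 0.703, -0.696, 1.208], [0.989, -0.099, 0.11, -0.096], [0.008, -0.704, -0.71, 0.816], [0.0, 0.0, 0.0, 1.0]] [[371.0, 0.0, 255.0], [0.0, 371.0, 191.0], [0.0, 0.0, 1.0]]
```

View pics/top.png

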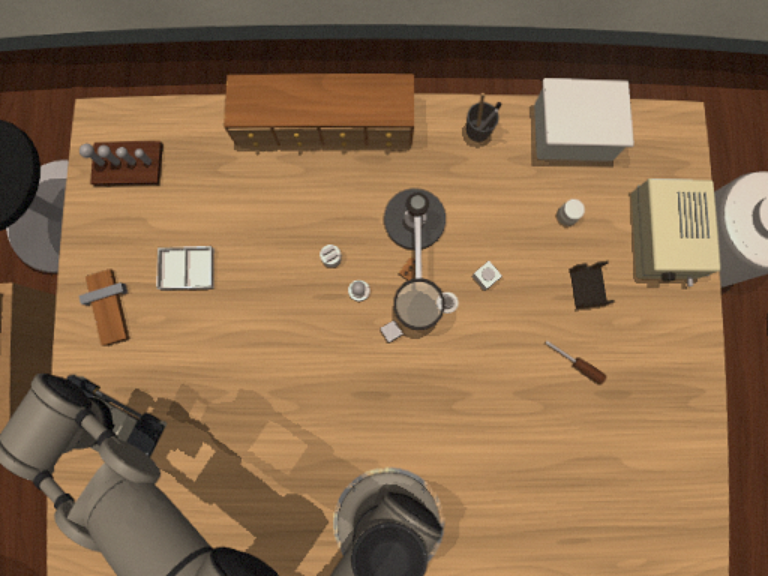

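View pics/scene.png

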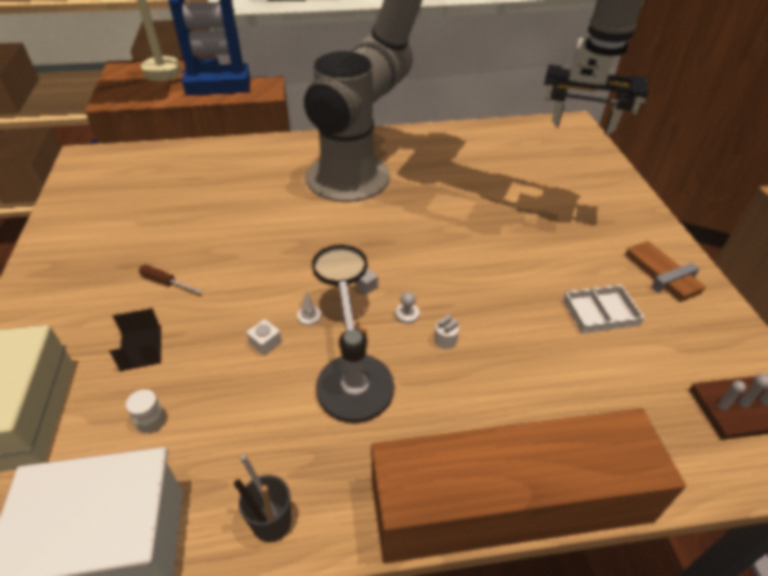

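The top view shows the lens at about (418,303), the post button at (417,202) and the cone's foot at (449,301), just right of the lens. In the scene view the cone is at (308,308). All of these are in 1.5x pixels. The arm therefore has to swing towards -y, the positive direction. I'll take a rough measurement, then look closer with the wrist camera.

```bash
python3 - <<'E'
from h import *
import pickle
t=pickle.load(open('top.pkl','rb'));s=pickle.load(open('scene.pkl','rb'))
f=lambda c,u,v,z:np.round(onz(c,((u+.5)/1.5-.5,(v+.5)/1.5-.5),z),3)
print('button',f(t,417,202,.147),f(s,353,338,.147))
print('lens',f(t,418.5,304,.115),f(s,340,265,.115))
print('cone tip/foot',f(t,451,301,.005),f(s,308,292,.07),f(s,309,316,.003))
print('foot',f(t,415,219,.018),f(s,355,387,.018))
w=capture('wrist');save(w,'w0.png',1);print(np.round(w['pose'],3).tolist(),w['mtx'])
E
```

```text
button [ 0.649 -0.055  0.147] [ 0.655 -0.054  0.147]
lens [ 0.449 -0.059  0.115] [ 0.453 -0.057  0.115]
cone tip/foot [ 0.468 -0.135  0.005] [ 0.47 -0.12  0.07] [ 0.469 -0.124  0.003]
foot [ 0.646 -0.057  0.018] [ 0.657 -0.055  0.018]
[[0.436, 0.866, 0.245, 0.162], [0.9, -0.42, -0.12, 0.504], [-0.001, 0.273, -0.962, 0.384], [0.0, 0.0, 0.0, 1.0]] [[315.04659853   0.         261.07824203]
 [  0.         315.04659853 187.61403936]
 [  0.           0.           1.        ]]
```

Request:
{"api": "carry_out", "payload": {"gripper": [0.09, 0.09, 0.09, 0.09, 0.09, 0.09, 0.09, 0.09], "linear": [[-0.02, -0.015, -0.04], [-0.06, -0.045, -0.075], [-0.1, -0.08, -0.1], [-0.14, -0.11, -0.12], [-0.185, -0.145, -0.135], [-0.23, -0.18, -0.15], [-0.27, -0.21, -0.165], [-0.3, -0.235, -0.165]], "roll": [-3, -7, -11, -15, -19, -22, -25.8, -25.8]}}

```text
t: 1.15
eef_pos: [0.3972, 0.1289, 0.3604]
tool_rot: [0.001, 0.0, 1.0, 0.0]
contact_force: [0.3, -0.4, -0.0]
width: 0.0902
grip_force: 0.0
```

Request:
{"api": "carry_out", "payload": {"gripper": [0.09, 0.09, 0.09, 0.09, 0.09, 0.09], "linear": [[-0.025, -0.05, 0], [-0.05, -0.1, 0], [-0.075, -0.15, 0], [-0.1, -0.2, 0], [-0.1, -0.215, 0], [-0.1, -0.215, 0]], "roll": [0, 0, 0, 0, 0, 0]}}

```text
t: 1.9
eef_pos: [0.496, -0.0846, 0.359]
tool_rot: [-0.001, 0.001, 1.0, 0.0]
contact_force: [0.4, 0.4, 0.9]
width: 0.09
grip_force: 0.0
```

```bash
python3 - <<'E'
from h import *
import pickle
w=capture('wrist');save(w,'w1.png');pickle.dump(w,open('w1.pkl','wb'));print(np.round(w['pose'],3).tolist(),np.round(ctrl.get_state()['eef_pos'],4))
E
```

```text
[[0.003, 0.962, 0.272, 0.423], [1.0, -0.003, 0.0, -0.085], [0.001, 0.272, -0.962, 0.549], [0.0, 0.0, 0.0, 1.0]] [ 0.4959 -0.0836  0.3595]
```

View pics/w1.png

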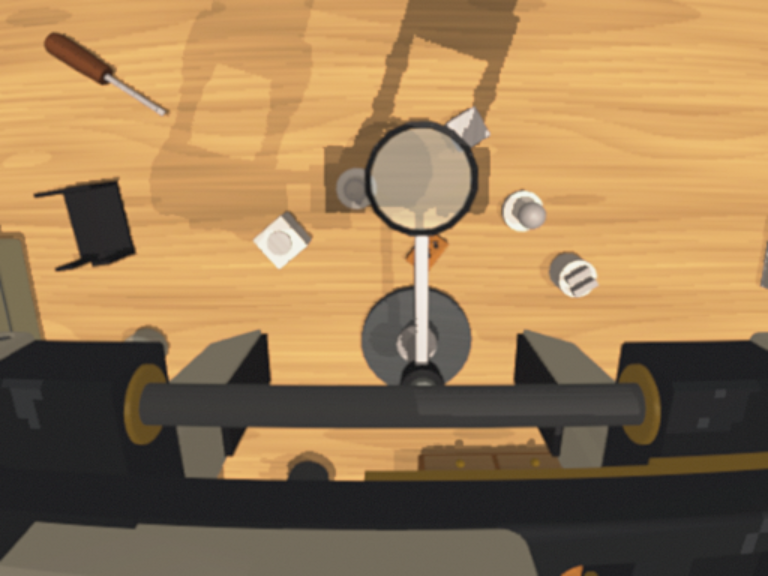

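The wrist view shows the lens centred near (421,178), the cone's foot at about (355,189) partly under the rim, the bar running down to the button at (423,370), and the foot centred at about (416,338).

```bash
python3 - <<'E'
from h import *
import pickle
w=pickle.load(open('w1.pkl','rb'))
g=cv2.cvtColor(w['pixels'],cv2.COLOR_RGB2GRAY)
m=np.zeros_like(g);m[75:165,235:325]=1
k=((g<60)&(m>0)).astype(np.uint8)
cs,_=cv2.findContours(k,cv2.RETR_EXTERNAL,cv2.CHAIN_APPROX_NONE);c=max(cs,key=cv2.contourArea)
(u,v),r=cv2.minEnclosingCircle(c);print('rim',u,v,r,np.round(onz(w,(u,v),.115),4), 'R',np.linalg.norm(onz(w,(u+r,v),.12)-onz(w,(u,v),.12)))
f=lambda u,v,z:np.round(onz(w,((u+.5)/1.5-.5,(v+.5)/1.5-.5),z),4)
print('foot',f(416,338,.018), 'edges',f(361,338,.018),f(471,338,.018),f(416,286,.018))
print('bar',f(421.5,250,.121),f(421.5,340,.121))
print('cone',f(355,189,.004))
P=cloud(w); sel=(P[...,2]>.006)&(P[...,2]<.075)&(abs(P[...,0]-.469)<.035)&(abs(P[...,1]+.124)<.032)
Q=P[sel];print(len(Q)); i=Q[:,2].argsort()[-8:];print(np.round(Q[i],3))
z=Q[:,2]
for a,b in((.006,.02),(.03,.05),(.05,.075)):
    q=Q[(z>a)&(z<b)]; print(a,len(q),np.round([q[:,:2].min(0),q[:,:2].max(0)],3).tolist() if len(q) else '')
cv2.imwrite('pics/w1c.png',cv2.resize(w['pixels'][85:165,195:335,::-1],None,fx=5,fy=5,interpolation=cv2.INTER_CUBIC))
E
```

```text
rim 280.61322021484375 119.0 38.0645637512207 [ 0.4489 -0.0585  0.115 ] R 0.05119784204151571
foot [ 0.6439 -0.0562  0.018 ] edges [ 0.6437 -0.1228  0.018 ] [0.6443 0.0106 0.018 ] [ 0.5783 -0.057   0.018 ]
bar [ 0.5134 -0.0578  0.121 ] [ 0.6032 -0.0565  0.121 ]
cone [ 0.4669 -0.1269  0.004 ]
369
[[ 0.462 -0.125  0.063]
 [ 0.468 -0.125  0.063]
 [ 0.464 -0.123  0.064]
 [ 0.465 -0.128  0.065]
 [ 0.464 -0.125  0.066]
 [ 0.467 -0.123  0.067]
 [ 0.464 -0.126  0.067]
 [ 0.465 -0.123  0.069]]
0.006 178 [[0.445, -0.146], [0.487, -0.107]]
0.03 106 [[0.454, -0.137], [0.48, -0.114]]
0.05 42 [[0.46, -0.131], [0.471, -0.12]]
```

View pics/w1c.png

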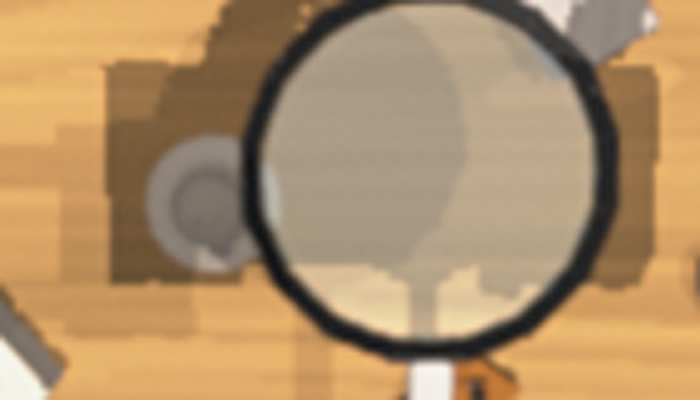

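The cone is at (0.4655, -0.1255) and the pivot at about (0.649, -0.056), so the cone's radius is 0.196, which agrees with the task text. That means about +20° of swing. I'll close the fingers and go down on the +y side of the bar.

Request:
{"api": "carry_out", "payload": {"gripper": [0, 0, 0, 0, 0, 0, 0, 0], "linear": [[-0.02, 0.03, 0.03], [-0.04, 0.06, 0.07], [-0.056, 0.074, 0.11], [-0.056, 0.074, 0.15], [-0.056, 0.074, 0.19], [-0.056, 0.074, 0.22], [-0.056, 0.074, 0.245], [-0.056, 0.074, 0.26]], "roll": [0, 0, 0, 0, 0, 0, 0, 0]}}

```text
t: 2.95
eef_pos: [0.5515, -0.0084, 0.099]
tool_rot: [-0.0, -0.001, 1.0, 0.0]
contact_force: [-0.6, 0.0, 0.3]
width: 0.0142
grip_force: 0.0
```

Request:
{"api": "carry_out", "payload": {"gripper": [0, 0, 0, 0], "linear": [[0, -0.004, 0], [0, -0.008, 0], [0, -0.012, 0], [0, -0.014, 0]], "roll": [0, 0, 0, 0]}}

```text
t: 3.45
eef_pos: [0.5527, -0.0247, 0.1002]
tool_rot: [0.001, 0.0, 1.0, -0.0]
contact_force: [-0.2, -0.6, -0.0]
width: 0.0005
grip_force: 0.0
```

```bash
python3 - <<'E'
from h import *
import pickle
w=capture('wrist');save(w,'w2.png');pickle.dump(w,open('w2.pkl','wb'));s=ctrl.get_state();print(np.round(s['eef_pos'],4),np.round(s['contact_force'],2),s['width'])
E
```

```text
[ 0.5526 -0.0248  0.1   ] [ 0.31 -0.1   0.51] 0.0005558656670765018
```

View pics/w2.png

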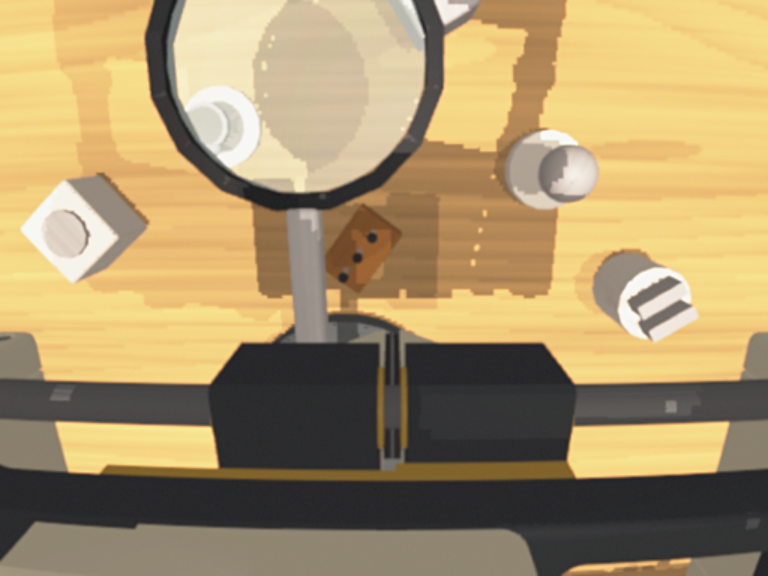

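The picture shows the bar at about (312,330), still 10-15 mm from the narrow fingertip at (390,345). The cone's foot is at (222,127). I'll push on slowly.

Request:
{"api": "carry_out", "payload": {"gripper": [0, 0, 0, 0, 0, 0, 0, 0], "linear": [[0, -0.003, 0], [0, -0.006, 0], [0, -0.009, 0], [0, -0.012, 0], [0, -0.015, 0], [0, -0.018, 0], [0, -0.021, 0], [0, -0.024, 0]], "roll": [0, 0, 0, 0, 0, 0, 0, 0]}}

```text
t: 4.5
eef_pos: [0.5523, -0.0484, 0.0995]
tool_rot: [0.0, -0.0, 1.0, 0.0]
contact_force: [0.2, 0.1, 0.1]
width: 0.0001
grip_force: 0.0
```

Request:
{"api": "carry_out", "payload": {"gripper": [0, 0, 0, 0, 0, 0, 0, 0], "linear": [[0, -0.003, 0], [0, -0.006, 0], [0, -0.009, 0], [0, -0.012, 0], [0, -0.014, 0], [0, -0.016, 0], [0, -0.017, 0], [0, -0.017, 0]], "roll": [0, 0, 0, 0, 0, 0, 0, 0]}}

```text
t: 5.5
eef_pos: [0.5523, -0.0652, 0.0995]
tool_rot: [0.0, -0.0, 1.0, 0.0]
contact_force: [0.3, -0.2, 0.0]
width: 0.0001
grip_force: 0.0
```

```bash
python3 - <<'E'
from h import *
import pickle
w=capture('wrist');save(w,'w3.png');pickle.dump(w,open('w3.pkl','wb'));s=ctrl.get_state();print(np.round(s['eef_pos'],4),np.round(s['contact_force'],2),s['width'])
E
```

```text
[ 0.5523 -0.0651  0.0995] [-0.01  0.16 -0.42] 0.00023924526321330512
```

View pics/w3.png

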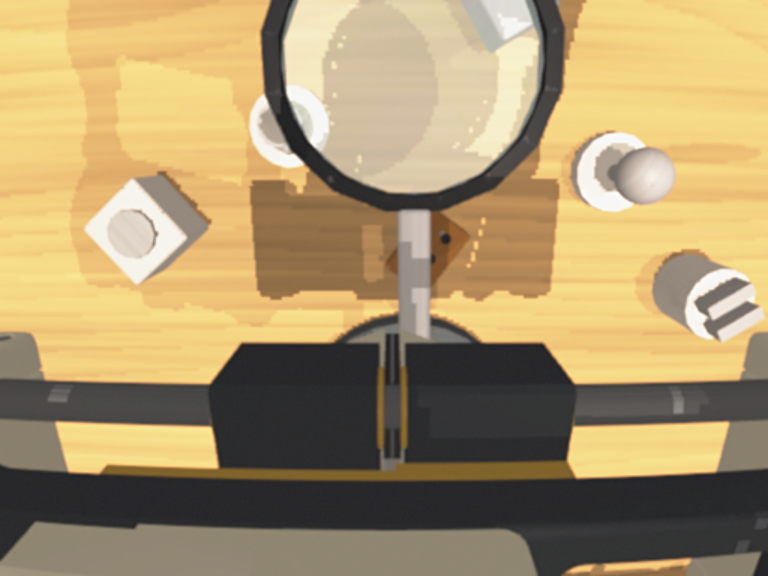

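The bar at (415,330) has not turned, although the tool has gone past it, which shouldn't be possible at this height. I'll check with the depth data.

```bash
python3 - <<'E'
from h import *
import pickle
for n in('w2','w3'):
    w=pickle.load(open(n+'.pkl','rb'));P=cloud(w);print(n,np.round(np.array(w['pose'])[:3,3],4))
    for r in(150,170,190,210,220,226,232,240):
        print(r,[(c,np.round(P[r,c],3).tolist()) for c in((205,208) if n=='w2' else (272,277))+(254,260,264,290)])
s=ctrl.get_state();print(np.round(s['joint_positions'],4))
for n in('top','scene'):
    c=capture(n); pickle.dump(c,open(n+'2.pkl','wb'))
    a=c['pixels'];a=a[100:260,200:360] if n=='top' else a[130:290,150:310]
    cv2.imwrite('pics/%s2.png'%n,cv2.resize(a[:,:,::-1],(560,560),interpolation=cv2.INTER_CUBIC))
a=np.hstack([cv2.imread('pics/%s2.png'%n)[:,:400] if 0 else cv2.resize(cv2.imread('pics/%s2.png'%n),(400,400)) for n in('top','scene')]);cv2.imwrite('pics/both.png',a)
E
```

```text
w2 [ 0.4789 -0.0255  0.2904]
150 [(205, [0.506, -0.056, 0.12]), (208, [0.506, -0.054, 0.121]), (254, [0.523, -0.032, 0.017]), (260, [0.523, -0.026, 0.014]), (264, [0.526, -0.023, -0.001]), (290, [0.525, 0.001, 0.001])]
170 [(205, [0.517, -0.056, 0.121]), (208, [0.517, -0.055, 0.121]), (254, [0.541, -0.032, 0.017]), (260, [0.545, -0.026, -0.0]), (264, [0.544, -0.023, 0.001]), (290, [0.544, 0.002, 0.0])]
190 [(205, [0.529, -0.057, 0.12]), (208, [0.528, -0.055, 0.122]), (254, [0.564, -0.032, 0.0]), (260, [0.564, -0.027, -0.001]), (264, [0.564, -0.023, -0.001]), (290, [0.564, 0.002, 0.001])]
210 [(205, [0.541, -0.058, 0.121]), (208, [0.541, -0.056, 0.121]), (254, [0.585, -0.032, -0.0]), (260, [0.585, -0.027, -0.001]), (264, [0.584, -0.023, 0.001]), (290, [0.584, 0.003, 0.001])]
220 [(205, [0.546, -0.058, 0.122]), (208, [0.547, -0.056, 0.12]), (254, [0.542, -0.029, 0.132]), (260, [0.589, -0.027, 0.016]), (264, [0.59, -0.023, 0.012]), (290, [0.595, 0.003, 0.001])]
226 [(205, [0.55, -0.058, 0.121]), (208, [0.55, -0.056, 0.121]), (254, [0.542, -0.029, 0.141]), (260, [0.543, -0.026, 0.138]), 
[... 1342 characters left out ...]
64, [0.587, -0.063, 0.019]), (290, [0.587, -0.039, 0.018])]
226 [(272, [0.542, -0.06, 0.14]), (277, [0.541, -0.058, 0.141]), (254, [0.541, -0.07, 0.141]), (260, [0.543, -0.067, 0.138]), (264, [0.543, -0.065, 0.137]), (290, [0.593, -0.039, 0.018])]
232 [(272, [0.516, -0.063, 0.205]), (277, [0.516, -0.061, 0.205]), (254, [0.541, -0.069, 0.15]), (260, [0.543, -0.067, 0.145]), (264, [0.543, -0.065, 0.145]), (290, [0.517, -0.058, 0.205])]
240 [(272, [0.516, -0.063, 0.21]), (277, [0.517, -0.062, 0.21]), (254, [0.541, -0.069, 0.158]), (260, [0.543, -0.067, 0.154]), (264, [0.543, -0.065, 0.155]), (290, [0.516, -0.058, 0.211])]
[-2.5530e-01  4.8940e-01  1.5720e+00  1.0000e-04  1.0802e+00 -1.8266e+00]
```

View pics/both.png

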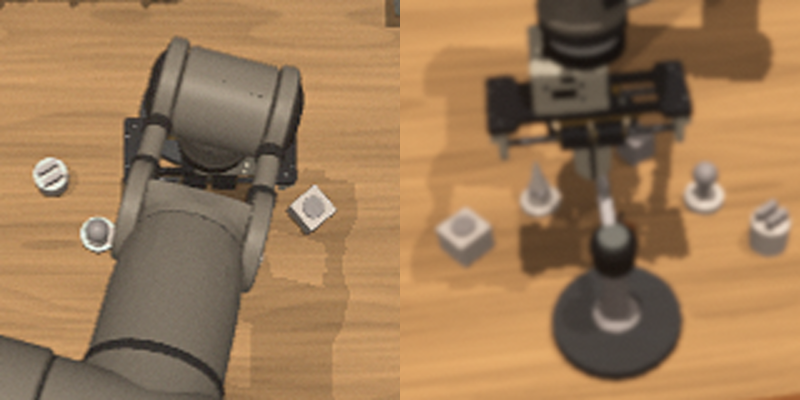

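The depth data show the bar top at z=0.121 and unmoved, and the lowest visible finger at z≈0.13. The side view suggests the fingertip is passing above the bar. I'll measure where the fingers really end.

```bash
python3 - <<'E'
from h import *
import pickle
for n in('w2','w3'):
    w=pickle.load(open(n+'.pkl','rb'));P=cloud(w)
    print(n)
    for r in range(214,230,1): 
        q=P[r,225:300]; k=np.where(q[:,2]>.124)[0]
        print(r,len(k),(k.min()+225,k.max()+225,np.round(q[k].min(0),3).tolist(),np.round(q[k].max(0),3).tolist()) if len(k) else '')
c=pickle.load(open('scene2.pkl','rb'));P=cloud(c).reshape(-1,3)
for a in np.arange(.085,.2,.006):
    q=P[(P[:,2]>a)&(P[:,2]<a+.006)&(abs(P[:,0]-.552)<.04)&(abs(P[:,1]+.065)<.05)]
    print(round(a,3),len(q),np.round([q.min(0),q.max(0)],3)[:,:2].tolist() if len(q) else '')
E
```

```text
w2
214 0 
215 0 
216 0 
217 0 
218 0 
219 0 
220 8 (np.int64(253), np.int64(270), [0.541, -0.03, 0.132], [0.542, -0.021, 0.135])
221 14 (np.int64(250), np.int64(273), [0.541, -0.031, 0.134], [0.542, -0.019, 0.136])
222 30 (np.int64(247), np.int64(276), [0.541, -0.033, 0.132], [0.543, -0.018, 0.138])
223 34 (np.int64(245), np.int64(278), [0.541, -0.034, 0.133], [0.544, -0.017, 0.139])
224 40 (np.int64(242), np.int64(281), [0.541, -0.035, 0.135], [0.543, -0.015, 0.14])
225 46 (np.int64(239), np.int64(284), [0.541, -0.037, 0.135], [0.544, -0.014, 0.142])
226 52 (np.int64(236), np.int64(287), [0.541, -0.038, 0.137], [0.544, -0.012, 0.143])
227 56 (np.int64(234), np.int64(289), [0.541, -0.039, 0.138], [0.544, -0.011, 0.144])
228 75 (np.int64(225), np.int64(299), [0.516, -0.036, 0.14], [0.544, -0.014, 0.204])
229 75 (np.int64(225), np.int64(299), [0.516, -0.036, 0.141], [0.544, -0.014, 0.205])
w3
214 0 
215 0 
216 0 
217 0 
218 0 
219 0 
220 8 (np.int64(253), np.int64(270), [0.541, -0.07, 0.132], [0.542, -0.061, 0.133])
221 13 (np.int64(250), np.int64(273), [0.541, -0.072, 0.134], [0.542, 
[... 722 characters left out ...]
97 0 
0.103 0 
0.109 3 [[0.562, -0.061], [0.59, -0.048]]
0.115 54 [[0.548, -0.061], [0.592, -0.049]]
0.121 6 [[0.56, -0.058], [0.591, -0.053]]
0.127 2 [[0.562, -0.068], [0.564, -0.06]]
0.133 13 [[0.56, -0.072], [0.566, -0.052]]
0.139 18 [[0.562, -0.08], [0.565, -0.05]]
0.145 23 [[0.561, -0.079], [0.566, -0.047]]
0.151 29 [[0.555, -0.079], [0.566, -0.047]]
0.157 24 [[0.559, -0.081], [0.566, -0.046]]
0.163 27 [[0.561, -0.081], [0.567, -0.046]]
0.169 23 [[0.561, -0.08], [0.566, -0.046]]
0.175 9 [[0.553, -0.08], [0.566, -0.046]]
0.181 2 [[0.545, -0.061], [0.563, -0.06]]
0.187 1 [[0.55, -0.061], [0.55, -0.061]]
0.193 1 [[0.551, -0.061], [0.551, -0.061]]
0.199 38 [[0.554, -0.092], [0.591, -0.034]]
```

The fingers really end about 30 mm above the reported TCP: the tip is at z≈0.130 when the TCP reads 0.0995. It is a tapered tip, ±14 mm thick 12 mm up. So the tool passed over the bar without touching it. I'll go back to the +y side and lower to TCP z≈0.066, which puts the real tip at about 0.096.

Request:
{"api": "carry_out", "payload": {"gripper": [0, 0, 0, 0, 0, 0, 0, 0], "linear": [[0, 0.02, 0], [0, 0.04, 0], [0, 0.05, 0], [0, 0.05, 0.008], [0, 0.05, 0.018], [0, 0.05, 0.028], [0, 0.05, 0.034], [0, 0.05, 0.034]], "roll": [0, 0, 0, 0, 0, 0, 0, 0]}}

```text
t: 6.65
eef_pos: [0.5519, -0.0154, 0.0648]
tool_rot: [-0.001, 0.0, 1.0, 0.0]
contact_force: [0.6, 0.3, -0.1]
width: 0.0006
grip_force: 0.0
```

```bash
cat > look.py <<'E'
from h import *
import pickle,sys
w=capture('wrist');save(w,sys.argv[1]+'.png');pickle.dump(w,open(sys.argv[1]+'.pkl','wb'));s=ctrl.get_state()
print(np.round(s['eef_pos'],4),np.round(s['contact_force'],2))
P=cloud(w)
for x in(.51,.52,.53,.54):
    q=P[(abs(P[...,0]-x)<.004)&(abs(P[...,2]-.121)<.004)&(abs(P[...,1]+.08)<.06)]
    if len(q): print('bar x',x,len(q),np.round([q[:,1].min(),q[:,1].mean(),q[:,1].max()],4))
tip=P[(abs(P[...,0]-s['eef_pos'][0])<.02)&(abs(P[...,1]-s['eef_pos'][1])<.02)&(P[...,2]>.08)]
if len(tip): print('finger lowest',np.round(tip[tip[:,2].argsort()[:3]],3).tolist())
E
python3 look.py w4
```

```text
[ 0.5523 -0.0154  0.0653] [-0.7  -0.24  0.06]
bar x 0.51 480 [-0.0637 -0.0571 -0.0517]
bar x 0.52 451 [-0.0636 -0.0569 -0.0516]
bar x 0.53 430 [-0.0636 -0.0569 -0.0514]
bar x 0.54 3 [-0.0519 -0.0518 -0.0516]
finger lowest [[0.543, -0.015, 0.096], [0.543, -0.017, 0.097], [0.543, -0.018, 0.097]]
```

Request:
{"api": "carry_out", "payload": {"gripper": [0, 0, 0, 0, 0, 0, 0, 0], "linear": [[0, -0.005, 0], [0, -0.01, 0], [0, -0.013, 0], [0, -0.016, 0], [0, -0.019, 0], [0, -0.022, 0], [0, -0.025, 0], [0, -0.028, 0]], "roll": [0, 0, 0, 0, 0, 0, 0, 0]}}

```text
t: 7.7
eef_pos: [0.5524, -0.0433, 0.0655]
tool_rot: [0.0, -0.0, 1.0, 0.0]
contact_force: [0.2, 0.4, 0.2]
width: 0.0005
grip_force: 0.4
```

```bash
python3 look.py w5
```

```text
[ 0.5525 -0.0437  0.0655] [ 0.21 -0.38  1.26]
bar x 0.51 495 [-0.0808 -0.074  -0.0678]
bar x 0.52 463 [-0.0794 -0.0727 -0.0665]
bar x 0.53 438 [-0.0782 -0.0713 -0.0653]
bar x 0.54 147 [-0.0771 -0.0488 -0.0404]
finger lowest [[0.544, -0.044, 0.097], [0.543, -0.044, 0.097], [0.543, -0.046, 0.097]]
```

Request:
{"api": "carry_out", "payload": {"gripper": [0, 0, 0, 0, 0, 0, 0], "linear": [[0, -0.003, 0], [0, -0.006, 0], [0, -0.009, 0], [0, -0.012, 0], [0, -0.015, 0], [0, -0.018, 0], [0, -0.018, 0]], "roll": [0, 0, 0, 0, 0, 0, 0]}}

```text
t: 8.62
eef_pos: [0.5523, -0.0615, 0.0655]
tool_rot: [-0.0, -0.0, 1.0, -0.0]
contact_force: [-0.2, 0.1, -0.1]
width: 0.0003
grip_force: 0.0
```

```bash
python3 look.py w6
```

```text
[ 0.5523 -0.0614  0.0655] [-0.48  0.04 -0.51]
bar x 0.51 1272 [-0.14   -0.1163 -0.0974]
bar x 0.52 500 [-0.1086 -0.1007 -0.0939]
bar x 0.53 485 [-0.1058 -0.0971 -0.0901]
bar x 0.54 149 [-0.1007 -0.0663 -0.0586]
finger lowest [[0.543, -0.06, 0.097], [0.543, -0.062, 0.097], [0.543, -0.065, 0.097]]
```

View pics/w6.png

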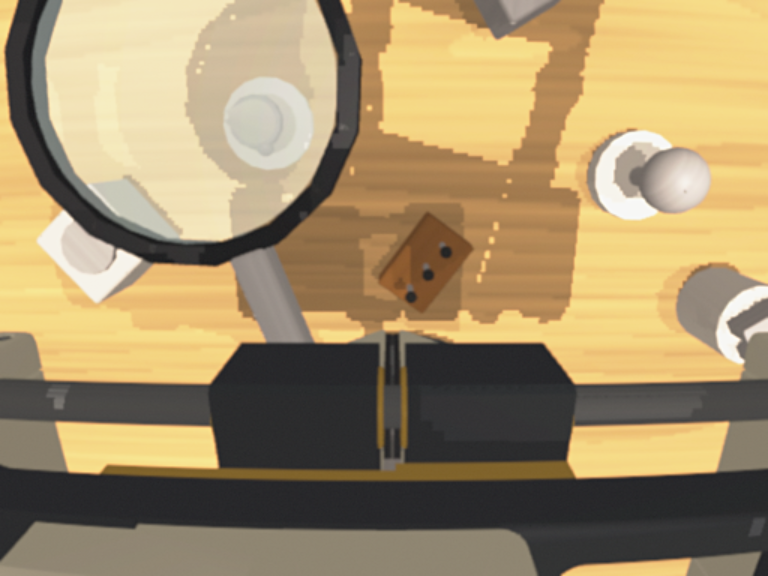

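The lens is now at about (185,105) with the cone at (267,122) inside the rim, and the bar is at about 19-20°. I'll back off and go up for an accurate view from straight above.

Request:
{"api": "carry_out", "payload": {"gripper": [0, 0, 0, 0, 0, 0, 0, 0], "linear": [[0, 0.01, 0], [0, 0.02, 0], [0, 0.025, -0.04], [0, 0.025, -0.09], [0.005, 0, -0.14], [0.01, -0.03, -0.18], [0.013, -0.064, -0.2], [0.013, -0.064, -0.2]], "roll": [0, 0, 0, 0, 0, 0, 0, 0]}}

```text
t: 9.68
eef_pos: [0.5399, -0.1266, 0.2672]
tool_rot: [0.002, 0.001, 1.0, -0.001]
contact_force: [-0.9, 0.2, 0.4]
width: 0.0003
grip_force: 0.0
```

```bash
python3 look.py w7; cat > meas.py <<'E'
from h import *
import pickle,sys
w=pickle.load(open(sys.argv[1]+'.pkl','rb'));P=cloud(w);print('cam',np.round(np.array(w['pose'])[:3,3],3))
from scipy.optimize import least_squares
def circ(q): return least_squares(lambda p:np.hypot(q[:,0]-p[0],q[:,1]-p[1])-p[2],[*q.mean(0),.05],loss='soft_l1',f_scale=.002).x
g=cv2.cvtColor(w['pixels'],cv2.COLOR_RGB2GRAY)
k=((g<70)&(abs(P[...,2]-.117)<.01)&(P[...,0]<.53)).astype(np.uint8)
cs,_=cv2.findContours(k,cv2.RETR_EXTERNAL,cv2.CHAIN_APPROX_NONE);c=max(cs,key=cv2.contourArea)[:,0]
q=np.array([onz(w,u,.12)[:2] for u in c.astype(float)]);L=circ(q);print('lens (outer)',np.round(L,4))
h,_=cv2.findContours(1-k,cv2.RETR_LIST,cv2.CHAIN_APPROX_NONE)
R=P.reshape(-1,3)
C=R[(np.hypot(R[:,0]-.4655,R[:,1]+.1255)<.035)&(R[:,2]<.09)&(R[:,2]>.003)]
print('tip',len(C),np.round(C[C[:,2].argsort()[-6:]].mean(0),4))
for a,b in((.02,.035),(.035,.05),(.05,.06)):
    s=C[(C[:,2]>a)&(C[:,2]<b)]
    if len(s): print(a,len(s),np.round((s.min(0)+s.max(0))/2,4))
f=C[(C[:,2]<.018)];print('foot',len(f),np.round((f.min(0)+f.max(0))/2,4),np.round(f.max(0)-f.min(0),3))
B=R[(abs(R[:,2]-.121)<.003)&(np.hypot(R[:,0]-L[0],R[:,1]-L[1])>.056)&(np.hypot(R[:,0]-L[0],R[:,1]-L[1])<.12)]
if len(B): v=cv2.fitLine(B[:,:2].astype(np.float32),cv2.DIST_HUBER,0,.01,.01).ravel();print('bar',len(B),np.round(v,4),np.degrees(np.arctan(v[1]/v[0])))
E
python3 meas.py w7;python3 meas.py w1
```

```text
[ 0.5395 -0.1252  0.2658] [-0.2   0.38 -0.75]
bar x 0.51 227 [-0.1394 -0.1164 -0.0975]
bar x 0.52 96 [-0.1082 -0.1011 -0.0941]
bar x 0.53 86 [-0.1048 -0.0974 -0.0905]
bar x 0.54 82 [-0.1014 -0.0939 -0.087 ]
finger lowest [[0.521, -0.107, 0.118], [0.52, -0.107, 0.119], [0.523, -0.106, 0.119]]
cam [ 0.466 -0.127  0.457]
lens (outer) [ 0.4615 -0.1224  0.0478]
tip 0 [nan nan nan]
cam [ 0.423 -0.085  0.549]
lens (outer) [ 0.4496 -0.059   0.0497]
tip 432 [ 0.4646 -0.1245  0.0663]
0.02 98 [ 0.4668 -0.1258  0.0278]
0.035 51 [ 0.4654 -0.1253  0.0426]
0.05 26 [ 0.4656 -0.125   0.055 ]
foot 238 [ 0.4665 -0.1269  0.011 ] [0.042 0.04  0.013]
bar 394 [ 0.9999  0.0144  0.537  -0.0572] 0.82480896meas.py:13: RuntimeWarning: Mean of empty slice.
  print('tip',len(C),np.round(C[C[:,2].argsort()[-6:]].mean(0),4))
  ret = um.true_divide(
Traceback (most recent call last):
  File "meas.py", line 17, in <module>
    f=C[(C[:,2]<.018)];print('foot',len(f),np.round((f.min(0)+f.max(0))/2,4),np.round(f.max(0)-f.min(0),3))
                                                     ~~~~~^^^
ValueError: zero-size array to reduction operation minimum which has no identity
```

View pics/w7.png

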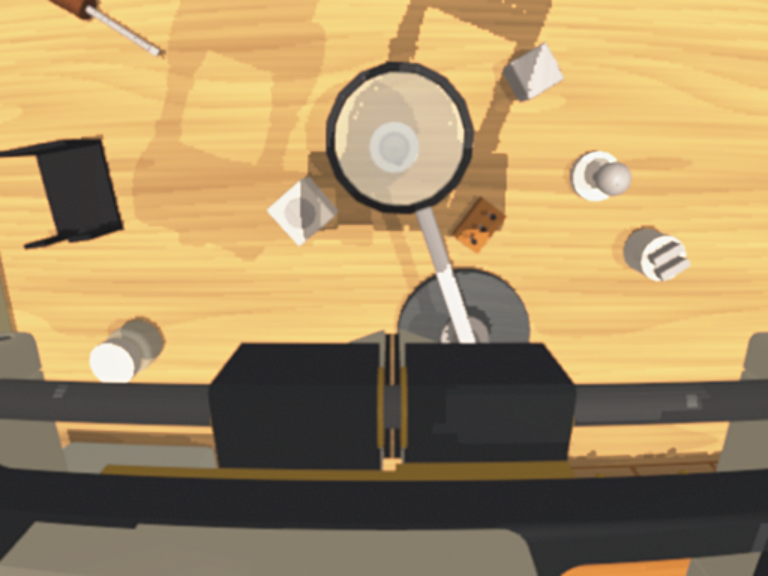

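The lens circle is at (399,137) and the cone's foot at (394,146), so it is already close to centred, seen from nearly straight above. I'll work out the remainder.

```bash
cat > fin.py <<'E'
from h import *
import pickle,sys
w=pickle.load(open(sys.argv[1]+'.pkl','rb'));g=cv2.cvtColor(w['pixels'],cv2.COLOR_RGB2GRAY)
a=[float(x) for x in sys.argv[2:]] # rough lens u v r, foot u v r in 1.5x px
u,v,r,fu,fv,fr=np.array(a)/1.5
yy,xx=np.mgrid[:384,:512]
k=((g<75)&(abs(np.hypot(xx-u,yy-v)-r)<8)).astype(np.uint8)
cs,_=cv2.findContours(k,cv2.RETR_CCOMP,cv2.CHAIN_APPROX_NONE);cs=sorted(cs,key=cv2.contourArea)[-2:]
for c in cs:
    e=cv2.fitEllipse(c);p=onz(w,e[0],.12 if c is cs[-1] else .115);print('rim',np.round(e[0],1),np.round(e[1],1),np.round(p,4))
# foot: ring edge
d=np.hypot(xx-fu,yy-fv)<fr*1.5
v=g[d];t,_=cv2.threshold(v.reshape(-1,1),0,255,cv2.THRESH_OTSU)
S=w['pixels'].astype(int);sat=S[...,0]-S[...,2];t,_=cv2.threshold(sat[d].clip(0,255).astype(np.uint8).reshape(-1,1),0,255,cv2.THRESH_OTSU)
k=((sat<t)&d).astype(np.uint8);cs,_=cv2.findContours(k,cv2.RETR_EXTERNAL,cv2.CHAIN_APPROX_NONE);c=max(cs,key=cv2.contourArea)
e=cv2.fitEllipse(c);p=onz(w,e[0],.006);print('foot',t,np.round(e[0],1),np.round(e[1],1),np.round(p,4), 'dia',e[1][0]/315*.457)
E
python3 fin.py w7 399 137 72 394 146 25
```

```text
rim [265.9  91.7] [88.4 91.1] [ 0.4598 -0.1223  0.115 ]
rim [265.6  91.9] [96.  99.7] [ 0.46   -0.1226  0.12  ]
foot 29.0 [262.3  97.7] [31.8 33. ] [ 0.4659 -0.1258  0.006 ] dia 0.04612556849888393
```

Lens (0.460, -0.1225), cone (0.4659, -0.1258). The swing left to do is about 1.5° (5 mm at the lens), so one more small push will do it.

Request:
{"api": "carry_out", "payload": {"gripper": [0, 0, 0, 0, 0, 0, 0, 0], "linear": [[-0.005, 0.04, 0], [-0.01, 0.07, 0.01], [-0.013, 0.085, 0.05], [-0.013, 0.085, 0.1], [-0.013, 0.085, 0.15], [-0.013, 0.085, 0.18], [-0.013, 0.085, 0.2], [-0.013, 0.085, 0.2]], "roll": [0, 0, 0, 0, 0, 0, 0, 0]}}

```text
t: 10.72
eef_pos: [0.5503, -0.0384, 0.0632]
tool_rot: [-0.003, -0.001, 1.0, 0.001]
contact_force: [0.9, 1.0, -0.7]
width: 0.0003
grip_force: 0.0
```

Request:
{"api": "carry_out", "payload": {"gripper": [0, 0, 0, 0, 0, 0, 0, 0], "linear": [[0, -0.008, 0], [0, -0.015, 0], [0, -0.018, 0], [0, -0.02, 0], [0, -0.0212, 0], [0, -0.0222, 0], [0, -0.0232, 0], [0, -0.0242, 0]], "roll": [0, 0, 0, 0, 0, 0, 0, 0]}}

```text
t: 11.72
eef_pos: [0.5524, -0.0643, 0.0655]
tool_rot: [0.0, -0.0, 1.0, 0.0]
contact_force: [0.9, 0.5, -0.6]
width: 0.0007
grip_force: 0.3
```

```bash
python3 look.py w8
```

```text
[ 0.5524 -0.0644  0.0655] [0.18 0.57 0.46]
bar x 0.51 1373 [-0.1399 -0.1198 -0.0996]
bar x 0.52 502 [-0.112  -0.1042 -0.097 ]
bar x 0.53 476 [-0.1088 -0.1004 -0.0932]
bar x 0.54 147 [-0.1048 -0.07   -0.0614]
finger lowest [[0.542, -0.068, 0.097], [0.543, -0.065, 0.097], [0.542, -0.069, 0.097]]
```

Request:
{"api": "carry_out", "payload": {"gripper": [0, 0, 0, 0, 0, 0, 0, 0], "linear": [[0, 0.01, 0], [0, 0.02, 0], [0, 0.028, -0.04], [0, 0.028, -0.09], [0.005, 0, -0.14], [0.01, -0.03, -0.18], [0.013, -0.062, -0.2], [0.013, -0.062, -0.2]], "roll": [0, 0, 0, 0, 0, 0, 0, 0]}}

```text
t: 12.78
eef_pos: [0.5399, -0.1277, 0.2671]
tool_rot: [0.002, 0.001, 1.0, -0.001]
contact_force: [0.5, 0.4, -1.2]
width: 0.0006
grip_force: 0.0
```

```bash
python3 look.py w9; python3 fin.py w9 399 140 72 394 146 25; python3 - <<'E'
from h import *
import pickle
for n in('scene2','scene3'):
    if n=='scene3':
        c=capture('scene');pickle.dump(c,open('scene3.pkl','wb'))
    else: c=pickle.load(open(n+'.pkl','rb'))
    P=cloud(c).reshape(-1,3);q=P[(abs(P[:,2]-.147)<.012)&(abs(P[:,0]-.65)<.03)&(abs(P[:,1]+.056)<.03)]
    if len(q):
        t=q[q[:,2]>np.percentile(q[:,2],95)-.004];print('switch top',len(q),len(t),np.round((t.min(0)+t.max(0))/2,4),np.round(np.ptp(t,axis=0),3),np.round(q[:,2].max(),4))
E
```

```text
[ 0.5394 -0.1263  0.2657] [-0.15  0.38 -0.74]
bar x 0.51 243 [-0.1394 -0.1199 -0.0999]
bar x 0.52 94 [-0.1125 -0.1049 -0.0973]
bar x 0.53 87 [-0.1081 -0.101  -0.0939]
bar x 0.54 84 [-0.1047 -0.0971 -0.0904]
finger lowest [[0.522, -0.109, 0.119], [0.531, -0.107, 0.119], [0.52, -0.111, 0.119]]
rim [262.4  93.5] [88.8 91. ] [ 0.4615 -0.1271  0.115 ]
rim [262.2  93.9] [95.9 99.3] [ 0.462  -0.1273  0.12  ]
foot 29.0 [263.2  97.8] [32.1 32.8] [ 0.466  -0.1257  0.006 ] dia 0.04657140927995954
switch top 172 94 [ 0.6511 -0.0531  0.1457] [0.028 0.027 0.006] 0.1485
switch top 178 98 [ 0.6501 -0.053   0.1453] [0.028 0.026 0.005] 0.1479
```

The tangential error is now about 0.2 mm; what remains is radial and can't be removed by swinging. Next is the switch at about (0.650, -0.055), top at 0.147, which means contact at TCP z ≈ 0.116.

Request:
{"api": "carry_out", "payload": {"gripper": [0, 0, 0, 0, 0, 0, 0, 0], "linear": [[-0.03, 0.02, 0], [-0.07, 0.045, 0], [-0.1, 0.065, 0.02], [-0.1105, 0.071, 0.05], [-0.1105, 0.071, 0.09], [-0.1105, 0.071, 0.12], [-0.1105, 0.071, 0.138], [-0.1105, 0.071, 0.138]], "roll": [0, 0, 0, 0, 0, 0, 0, 0]}}

```text
t: 13.88
eef_pos: [0.6481, -0.0534, 0.1246]
tool_rot: [-0.003, -0.001, 1.0, 0.001]
contact_force: [-0.7, 0.1, -0.1]
width: 0.0007
grip_force: 0.0
```

Request:
{"api": "carry_out", "payload": {"gripper": [0, 0, 0, 0], "linear": [[0, 0, 0.004], [0, 0, 0.008], [0, 0, 0.01], [0, 0, 0.01]], "roll": [0, 0, 0, 0]}}

```text
t: 14.38
eef_pos: [0.6498, -0.0553, 0.1176]
tool_rot: [0.0, -0.0, 1.0, 0.0]
contact_force: [-0.4, -0.8, -0.5]
width: 0.0003
grip_force: 0.0
```

```bash
python3 -c "
from h import *
s=ctrl.get_state();print(np.round(s['eef_pos'],4),np.round(s['contact_force'],2))
c=capture('scene');a=c['pixels'][120:290,150:330];cv2.imwrite('pics/s4.png',cv2.resize(a[:,:,::-1],(600,567),interpolation=cv2.INTER_CUBIC))"
```

```text
[ 0.6498 -0.0553  0.1176] [-0.43 -0.77 -0.46]
```

View pics/s4.png

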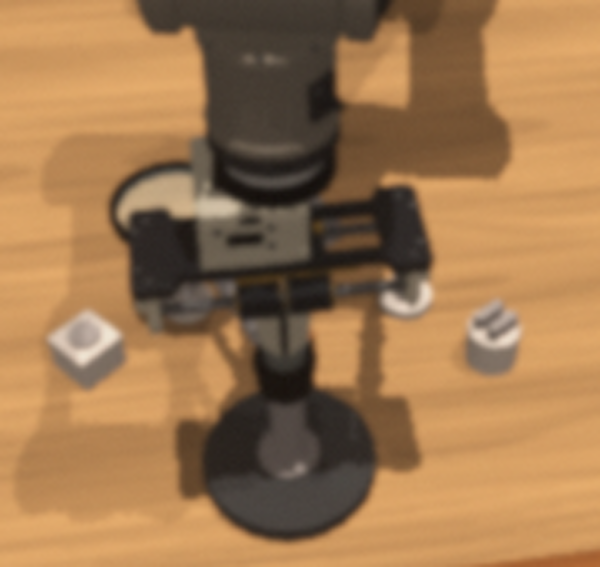

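The fingertip is centred over the button at (285,350) and about to touch it. I'll press down in small steps and read the force.

Request:
{"api": "carry_out", "payload": {"gripper": [0, 0, 0, 0, 0, 0], "linear": [[0, 0, 0.001], [0, 0, 0.002], [0, 0, 0.003], [0, 0, 0.004], [0, 0, 0.005], [0, 0, 0.005]], "roll": [0, 0, 0, 0, 0, 0]}}

```text
t: 15.18
eef_pos: [0.6499, -0.0554, 0.1126]
tool_rot: [0.0, -0.0, 1.0, 0.0]
contact_force: [0.2, 0.3, 1.8]
width: 0.0005
grip_force: 1.1
```

Request:
{"api": "carry_out", "payload": {"gripper": [0, 0, 0], "linear": [[0, 0, 0.001], [0, 0, 0.002], [0, 0, 0.002]], "roll": [0, 0, 0]}}

```text
t: 15.55
eef_pos: [0.6499, -0.0553, 0.1106]
tool_rot: [0.0, -0.0, 1.0, 0.0]
contact_force: [-0.9, -0.6, 2.8]
width: 0.0005
grip_force: 1.6
```

Request:
{"api": "carry_out", "payload": {"gripper": [0, 0, 0], "linear": [[0, 0, 0.001], [0, 0, 0.0015], [0, 0, 0.0015]], "roll": [0, 0, 0]}}

```text
t: 15.92
eef_pos: [0.6499, -0.0554, 0.1091]
tool_rot: [0.0, -0.0, 1.0, -0.0]
contact_force: [-1.4, -0.3, 3.4]
width: 0.0005
grip_force: 1.9
```

Request:
{"api": "carry_out", "payload": {"gripper": [0, 0], "linear": [[0, 0, 0.0007], [0, 0, 0.0007]], "roll": [0, 0]}}

```text
t: 16.18
eef_pos: [0.6499, -0.0554, 0.109]
tool_rot: [0.0, -0.0, 1.0, -0.0]
contact_force: [-2.2, 0.6, 7.4]
width: 0.0005
grip_force: 3.6
```

The force jumped from 3.4 to 7.4 N with almost no movement, so the switch is fully down. I'll release straight up and retreat well clear.

Request:
{"api": "carry_out", "payload": {"gripper": [0, 0, 0, 0, 0, 0, 0, 0], "linear": [[0, 0, -0.003], [0, 0, -0.008], [0, 0, -0.02], [0, 0, -0.05], [0, 0, -0.09], [0.03, -0.02, -0.13], [0.07, -0.045, -0.157], [0.11, -0.071, -0.157]], "roll": [0, 0, 0, 0, 0, 0, 0, 0]}}

```text
t: 17.18
eef_pos: [0.5398, -0.1272, 0.2683]
tool_rot: [0.003, -0.001, 1.0, -0.001]
contact_force: [-0.1, -0.4, -0.1]
width: 0.0005
grip_force: 0.0
```

Request:
{"api": "carry_out", "payload": {"gripper": [0, 0], "linear": [[0, 0, 0], [0, 0, 0]], "roll": [0, 0]}}

```text
t: 17.42
eef_pos: [0.5403, -0.1262, 0.2657]
tool_rot: [0.0, -0.0, 1.0, 0.0]
contact_force: [0.3, 0.2, -0.3]
width: 0.0006
grip_force: 0.0
```

```bash
python3 look.py w10; python3 fin.py w10 396 140 72 394 146 25; python3 - <<'E'
from h import *
c=capture('scene')
P=cloud(c).reshape(-1,3);q=P[(abs(P[:,2]-.147)<.012)&(abs(P[:,0]-.65)<.03)&(abs(P[:,1]+.056)<.03)]
t=q[q[:,2]>np.percentile(q[:,2],95)-.004];print('switch top',len(q),len(t),np.round((t.min(0)+t.max(0))/2,4),np.round(q[:,2].max(),4))
E
```

```text
[ 0.5406 -0.1259  0.2653] [-0.08  0.59  0.  ]
bar x 0.51 252 [-0.1398 -0.1199 -0.1005]
bar x 0.52 86 [-0.112  -0.1049 -0.0979]
bar x 0.53 83 [-0.1087 -0.1011 -0.0933]
bar x 0.54 83 [-0.1043 -0.0973 -0.0897]
finger lowest [[0.524, -0.11, 0.119], [0.524, -0.109, 0.12], [0.53, -0.106, 0.12]]
rim [288.2  55. ] [4.2 5. ] [ 0.4233 -0.0991  0.115 ]
rim [260.6  93.6] [93.3 96.2] [ 0.4618 -0.1273  0.12  ]
foot 30.0 [261.9  98. ] [32.4 33.1] [ 0.466  -0.1256  0.006 ] dia 0.047049825177873886
switch top 172 96 [ 0.651  -0.0532  0.1453] 0.148
```

The lens, cone and foot haven't moved, the switch is back up and the arm is clear, so I'm handing in.

```bash
python3 -c "
from cell import ctrl
print(ctrl.close_job())"
```

```text
the job is handed in; nothing more can be done
None
```

The lens was swung over the ring cone, leaving about 0.2 mm of swing error plus a radial offset of about 4.5 mm that swinging cannot remove; the lamp switch was then pressed to its stop and came back up, and the job was handed in with the arm clear.

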